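Pots into pans, lids on

TASK

Put the station's lidded pots away for the fridge: stand the two low pots, the round one and the square one, next to each other on the floor of the wide shallow pan and the tall pot on the floor of the narrow deep pan, then cover each pan with the white lid of its own size, lined up with the pan and lying flat on its rim all round. Keep the pots upright throughout, and leave the two open ramekins and the shaker standing where they are.

Things in the scene. Friction and masses are not known exactly. Their poses are not given: they have to be found in the camera images.
- round_pot: low round pot with clear wall, brown contents and a closed flat white lid: diameter 60 (lid; the wall is 58), height 48. Origin: centre of its underside; z up
- square_pot: low square pot with clear wall, tan contents and a closed flat white lid: 56 x 56 (lid; the wall is 54 x 54), height 48. Origin: centre of its underside; x and y along its sides, z up
- tall_pot: tall round pot with clear wall, pale contents and a closed flat white lid: diameter 52 (lid; the wall is 50), height 84. Origin: centre of its underside; z up
- shallow_pan: wide shallow black plastic pan, fixed on the bench: 176 (x) x 162 (y) over the rim, 65 high. Opening and inside 152 (x) x 138 (y), walls upright, floor 3 thick, flat rim 12 wide. Holds both low pots side by side along its x (for example 36 either side of the middle). Origin: centre of its underside; x along the long side, z up
- deep_pan: narrow deep black plastic pan, fixed on the bench: 176 (x) x 108 (y) over the rim, 100 high. Opening and inside 152 (x) x 84 (y), walls upright, floor 3 thick, flat rim 12 wide. Holds the tall pot. Origin: centre of its underside; x along the long side, z up
- wide_lid: loose white lid of the shallow pan, lying right way up. Plate 176 (x) x 162 (y), its top 9 above the underside; step below it 136 x 122, 6 deep, enters the pan's opening with 8 to spare on each side. Black bar handle mid-plate along x: 90 long, 14 wide, 27 to 39 above the underside, open beneath. Origin: centre of the step's underside, 59 above the pan's origin when on; z up. 0.13 to 0.27 kg
- narrow_lid: loose white lid of the deep pan, lying right way up. Plate 176 (x) x 108 (y), its top 9 above the underside; step below it 136 x 68, 6 deep, enters the pan's opening with 8 to spare on each side. Black bar handle mid-plate along x: 90 long, 14 wide, 27 to 39 above the underside, open beneath. Origin: centre of the step's underside, 94 above the pan's origin when on; z up. 0.09 to 0.18 kg
- ramekin_a: open empty white ramekin, 64 in diameter at the mouth, 36 high: to be left alone. Origin: centre of its underside
- ramekin_b: second open empty white ramekin, the same as the first: to be left alone. Origin: centre of its underside
- shaker: round metal shaker with a low domed top, 53 in diameter, 97 high: to be left alone. Origin: centre of its underside
Mind the look-alikes: they are no part of the job. Leave any green look-alike of the round_pot alone.

How it is judged:
By the outcome, as a careful person would: the job done as asked, in the order asked, and still so for the second after the job is handed in, with the robot touching nothing.
It also fails if it takes over 144 s, if anything falls off the work surface, if the arm or the gripper's body presses on something with over 40 N, if the wrist force passes 120 N, or if a joint passes its speed limit or range.

ROBOT

A 6-joint arm with a two-finger parallel gripper is mounted at the origin on the work surface. World frame = base frame: x ahead of the robot, y to its left, z up, the work surface at z = 0. Lengths are in m, angles in rad, forces in N, time in s.
With the tool pointing down it reaches from about 0.4 to 0.825 m from the base axis. Payload 7 kg.
Tool frame: the origin (TCP) lies midway between the tips of the shut fingers; the grasp point (between the pads) lies 19 mm behind it; z points along the fingers, y is the line along which they close (so a half turn about z gives the same grasp; the last joint's range is limited). The gripper opens to 88 mm and grips with 3 to 60 N. Pads are 19 mm wide; open, the fingers measure 130 mm over their backs; the gripper's body (78 mm by 193 mm) begins 47 mm behind the grasp point.
Start: joints at [1.413, 0.359, 0.012, 0, -1.224, -0.288], TCP at [0.291, 0.609, 0.227] pointing down, gripper open.
Joint ranges: [-3.07, 3.07], [-1.43, 2.12], [-1.02, 1.25], [-3.03, 1.67], [-3.05, -0], [-3.03, 3.03]. Speed limits (rad/s): [2.39, 2.39, 3.01, 3.14, 3.14, 3.14].

INTERFACE

Orientations are given as [roll, pitch, yaw] about the fixed x, y, z axes, in that order (R = Rz(yaw) Ry(pitch) Rx(roll)).
In Python, from station import telemetry, eyes, ticket, recognise, trace gives the robot as it stands. The module is installed in compiled form; this text tells all that it offers.
- The arm moves only by the tool servo_tool, never from a script. Its argument "series" is a list that holds one entry, the list of rows, each a list of 4 numbers: the shift along the tool's x, y, z in mm, then the turn about the tool's z in rad. In form: [[[x, y, z, roll], ...]]. A call has exactly 10 rows; each row shifts and turns the commanded pose from where the row before left it, along the tool's axes as they then stand; what a row does not reach is not made up. A row lasts 1/12 s, in which the tool goes at most 41.7 mm and 7.16 degrees, less where a joint would pass 70% of its speed; a pose out of reach is approached as far as the arm can. A call is refused whole if a number of a shift passes 41.7 or a number of a turn 0.125, either way. A call with a gripper value outside its range is refused whole. "claw" is the gripper's target within -1 to 1 (shut at 1, half-way at 0, fully open at -1), set as the call begins (left out, the last holds). The fingers move at their own pace and stop on an object; "grip_force" is the grip in N (left out, the last holds). Time passes only in rows, so rows that do not move let the fingers close, or fill a call up. It gives the time, the measured TCP pose, the force, the opening and the grip force at its end, in the units of the state.
- telemetry.get_state(): the state, without advancing time (a new reading comes with each control period).
- eyes.grab_frame(name): name is "scene" or "top" or "wrist"; returns the picture (480x640x3 uint8, red, green, blue); there is no depth.
- eyes.calibration(name): a dict with "mtx" (3x3 intrinsics, pixels), "rvec" (rotation vector, rad) and "tvec" (3), from world to camera coordinates, as OpenCV has them. Camera axes: x right, y down, z forward; pixel columns grow to the right and rows downward; lengths in m; the calibration is good to about 2 mm. A picture is of the moment at which its call begins: read the wrist's pose just before it. calibration takes no time and is no camera call; for the wrist camera it gives the pose at the moment of the call.
- ticket.job_done(): hands the job in; it is judged then, once.
Trained networks look in the newest picture that a camera, given by its name, has taken for a name from the list of things; names that differ only in an ending like _2 or _b are one class to them, and where a whole thing is asked for, a point or a joint stands for the part that bears it (a point fixed in the world has none). Each returns a list of dicts, best first, with "conf" (0 to 1); they miss things now and then, are a little off and sometimes report something else, mostly with a low value. They report only what shows in the picture. A call takes as long as a camera call. They do not tell look-alikes from the thing itself.
- recognise(camera, name): "position" ([x, y, z] in m, in world coordinates, good to about 4 mm: the middle of the surface that is visible of it).
- trace(camera, name): "mask" (480x640 bool, what is visible of it).
The state is a dict: "t": time; "q": joint angles; "qd": joint speeds; "joint_efforts": joint torques, N m; "eef_pos": TCP position; "ee_rot": TCP orientation; "force": force on the tool from outside, world axes, zero at the start; "moment": the same for the moment, N m; "width": finger opening in m; "gripper_force": force on a finger pad.
Only numpy, scipy, OpenCV 4.12 (cv2) and the standard library are available. Lean on these libraries where they do the work, as an engineer would, in place of code of your own. Each camera call takes 0.05 s, during which the arm holds its last target. There are 200 camera calls.

## Working session

There is one attempt and no reset: what is moved stays moved. The work goes in short steps, Python scripts to look and compute and a tool call to move; the robot and the scene stay as the last step left them, time stands still between calls to the robot, and variables do not carry over. Pictures are saved under pics/ and viewed, at most 14 in all, crops included, and the job is handed in when it is done.

Besides the shell and the picture viewer there is one more tool, called as name([rows], argument=value, ...), one row to a line, values as JSON. servo_tool: Moves the arm, as the interface text tells. Its arguments: {"type":"object","properties":{"series":{"type":"array"},"claw":{"type":"number"},"grip_force":{"type":"number"}},"required":["series"]}

```bash
mkdir -p pics
cat > h.py <<'E'
import numpy as np, cv2
from station import telemetry, eyes, ticket, recognise, trace
def save(n,img): cv2.imwrite('pics/'+n+'.png',img[:,:,::-1])
def cal(c):
    k=eyes.calibration(c); R=cv2.Rodrigues(np.array(k['rvec'],float))[0]
    return np.array(k['mtx'],float),R,np.array(k['tvec'],float).ravel()
def back(c,uv,z):
    "pixels -> world points on plane z"
    K,R,t=cal(c); uv=np.atleast_2d(uv).astype(float)
    d=(R.T@np.linalg.inv(K)@np.c_[uv,np.ones(len(uv))].T).T
    o=-R.T@t; return o+d*((z-o[2])/d[:,2])[:,None]
def proj(c,p):
    K,R,t=cal(c); return cv2.projectPoints(np.atleast_2d(p).astype(float),R,t,K,None)[0][:,0]
E
python3 - <<'E'
from h import *
s=telemetry.get_state(); print({k:np.round(v,3).tolist() for k,v in s.items()})
a=eyes.grab_frame('scene');b=eyes.grab_frame('top'); save('scene0',a); save('top0',b)
for c in ['top','scene']:
  K,R,t=cal(c); print(c,'cam',(-R.T@t).round(3),K[0,0])
  for n in ['round_pot','square_pot','tall_pot','shallow_pan','deep_pan','wide_lid','narrow_lid','ramekin_a','shaker']:
    for r in recognise(c,n): print(c,n,np.round(r['position'],3),round(r['conf'],2),proj(c,r['position'])[0].round())
E
```

```text
{'t': 0.0, 'q': [1.413, 0.359, 0.011, -0.0, -1.224, -0.288], 'qd': [0.0, 0.0, 0.0, -0.001, -0.0, 0.001], 'joint_efforts': [0.001, -58.271, 29.307, 6.997, 0.007, -0.0], 'eef_pos': [0.291, 0.609, 0.226], 'ee_rot': [3.14, -0.0, -0.446], 'force': [0.39, 0.028, 0.165], 'moment': [0.066, -0.055, 0.023], 'gripper_force': 0.0, 'width': 0.088}
top cam [0.312 0.004 1.035] 496.9758038211972
top round_pot [ 0.463 -0.293  0.043] 0.92 [473. 250.]
top round_pot [ 0.298 -0.176  0.051] 0.76 [418. 333.]
top round_pot [ 0.406 -0.183  0.049] 0.75 [420. 278.]
top square_pot [ 0.346 -0.28   0.043] 0.72 [469. 308.]
top tall_pot [0.338 0.293 0.086] 0.91 [173. 310.]
top shallow_pan [ 0.659 -0.162  0.004] 0.69 [403. 163.]
top deep_pan [ 0.517 -0.444  0.053] 0.68 [549. 222.]
top wide_lid [0.637 0.156 0.008] 0.9 [255. 172.]
top narrow_lid [0.514 0.419 0.01 ] 0.94 [129. 227.]
top ramekin_a [0.423 0.191 0.013] 0.98 [235. 270.]
top ramekin_a [0.453 0.078 0.012] 0.64 [290. 256.]
top shaker [ 0.453 -0.067  0.092] 0.67 [363. 251.]
scene cam [ 1.338 -0.663  0.832] 526.8817508952375
scene round_pot [ 0.485 -0.306  0.045] 0.97 [209. 280.]
scene round_pot [ 0.314 -0.189  0.041] 0.76 [218. 228.]
scene square_pot [ 0.365 -0.285  0.047] 0.68 [193. 250.]
scene tall_pot [0.353 0.289 0.056] 0.69 [368. 174.]
scene shallow_pan [ 0.639 -0.149  0.029] 0.85 [306. 295.]
scene deep_pan [ 0.498 -0.42   0.059] 0.77 [163. 300.]
scene wide_lid [0.649 0.15  0.008] 0.93 [403. 255.]
scene narrow_lid [0.521 0.412 0.009] 0.61 [436. 199.]
scene ramekin_a [0.421 0.191 0.025] 0.74 [357. 204.]
scene ramekin_a [0.456 0.079 0.022] 0.57 [334. 224.]
scene shaker [ 0.473 -0.082  0.058] 0.92 [287. 238.]
scene shaker [ 0.425 -0.192  0.045] 0.7 [239. 249.]
```

Run:
```python
import cv2
a=cv2.imread('pics/top0.png')
cv2.imwrite('pics/top0c.png',cv2.resize(a[120:360,100:600],None,fx=1.6,fy=1.6,interpolation=cv2.INTER_CUBIC))
```

```text
(no output)
```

View pics/top0c.png

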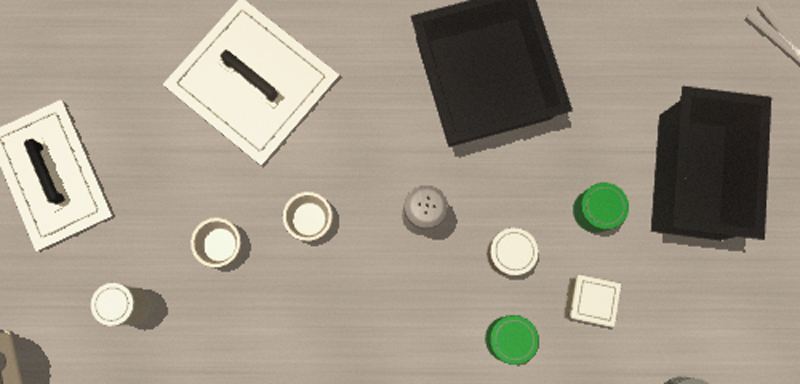

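View pics/scene0.png

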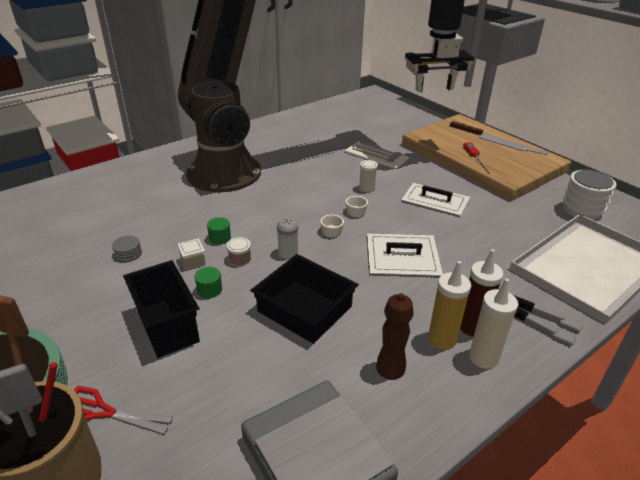

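Candidates for the white round pot (full-frame top pixels): the white round lid at (421,277), and the green look-alikes at (477,250) and (421,332). The choice is the one at (421,277). The square pot is at (471,308), the tall pot at (173,310), the wide lid at (255,172) and the narrow lid at (126,228). Next I'll fit models to the masks.

```bash
cat >> h.py <<'E'
from scipy.optimize import minimize
def rect(a,b,z): return [[x*a/2,y*b/2,z] for x,y in ((1,1),(-1,1),(-1,-1),(1,-1))]
def cyl(d,z): return [[d/2*np.cos(t),d/2*np.sin(t),z] for t in np.linspace(0,2*np.pi,24,False)]
M={'round_pot':cyl(.058,0)+cyl(.06,.048),'square_pot':rect(.054,.054,0)+rect(.056,.056,.048),'tall_pot':cyl(.05,0)+cyl(.052,.084),
'shallow_pan':rect(.156,.142,0)+rect(.176,.162,.065),'deep_pan':rect(.156,.088,0)+rect(.176,.108,.1),
'wide_lid':rect(.176,.162,.006)+rect(.176,.162,.009),'narrow_lid':rect(.176,.108,.006)+rect(.176,.108,.009),
'ramekin_a':cyl(.05,0)+cyl(.064,.036),'shaker':cyl(.053,0)+cyl(.053,.085)}
def hullmask(c,n,p,z0=0):
    c_,s=np.cos(p[2]),np.sin(p[2]); P=np.array(M[n])
    W=np.c_[P[:,0]*c_-P[:,1]*s+p[0],P[:,0]*s+P[:,1]*c_+p[1],P[:,2]+z0]
    h=cv2.convexHull((proj(c,W)*16).astype(np.int32))
    m=np.zeros((1440,1920),np.uint8); h=cv2.convexHull((proj(c,W)*3+1).astype(np.float32))
    cv2.fillConvexPoly(m,np.round(h*16).astype(np.int32),1,shift=4)
    return cv2.resize(m.astype(np.float32),(640,480),interpolation=cv2.INTER_AREA)
def fit(c,n,mask,p0,yaws,z0=0):
    mk=mask.astype(np.float32); best=None
    f=lambda p:np.abs(hullmask(c,n,p,z0)-mk).sum()/mk.sum()
    for y in yaws:
        r=minimize(f,[p0[0],p0[1],y],method='Nelder-Mead',options=dict(initial_simplex=np.array([p0[0],p0[1],y])+np.array([[0,0,0],[.01,0,0],[0,.01,0],[0,0,.2]]),xatol=2e-4,fatol=1e-4,maxfev=150))
        if best is None or r.fun<best.fun: best=r
    return best.x,best.fun
E
cat > m.py <<'E'
from h import *
P={'round_pot':(.406,-.183),'square_pot':(.346,-.28),'tall_pot':(.338,.293),'shallow_pan':(.65,-.155),'deep_pan':(.51,-.44),'wide_lid':(.645,.155),'narrow_lid':(.514,.419),'ramekin_a':(.423,.191),'shaker':(.46,-.075)}
for c in ['top','scene']:
  eyes.grab_frame(c)
  for n,p in P.items():
    ms=trace(c,n)
    uv=proj(c,[p[0],p[1],.02])[0]
    best=None
    for m in ms:
      v,u=np.nonzero(m['mask']); d=np.hypot(u.mean()-uv[0],v.mean()-uv[1])
      if d<20 and (best is None or d<best[0]): best=(d,m)
    if not best: print(c,n,'none'); continue
    sq=n in('round_pot','tall_pot','ramekin_a','shaker')
    x,e=fit(c,n,best[1]['mask'],p,[0] if sq else np.arange(0,np.pi/2 if n=='square_pot' else np.pi,.5))
    print(c,n,x.round(4),round(e,3),round(best[1]['conf'],2))
E
python3 m.py
```

```text
top round_pot [ 0.4074 -0.1853  0.053 ] 0.057 0.63
top square_pot [ 0.3471 -0.2846 -0.1591] 0.095 0.85
top tall_pot [0.3396 0.3011 0.1274] 0.051 0.67
top shallow_pan [ 0.6455 -0.1594  3.4147] 0.025 0.7
top deep_pan [ 0.5111 -0.4277 -0.127 ] 0.024 0.76
top wide_lid [0.6411 0.1539 0.8866] 0.032 0.83
top narrow_lid [0.5117 0.4166 0.4527] 0.023 0.69
top ramekin_a [0.419  0.1884 0.2794] 0.094 0.76
top shaker [ 0.4587 -0.073   0.0884] 0.115 0.68
scene round_pot [ 0.4075 -0.1848  0.1289] 0.094 0.6
scene square_pot [ 0.3478 -0.2838  1.2971] 0.122 0.74
scene tall_pot [0.3421 0.299  0.0832] 0.079 0.87
scene shallow_pan none
scene deep_pan [ 0.5133 -0.4277  2.9971] 0.035 0.7
scene wide_lid [0.6431 0.1524 0.9017] 0.041 0.56
scene narrow_lid [0.512  0.4153 0.4609] 0.073 0.98
scene ramekin_a [0.4224 0.1876 0.0956] 0.101 0.58
scene shaker [ 0.4578 -0.0732  0.0794] 0.099 0.57
```

servo_tool([
  [[30.4,19.7,0,0],[30.4,19.7,0,0],[30.4,19.7,0,0],[30.4,19.7,0,0],[30.4,19.7,0,0],[30.4,19.7,0,0],[30.4,19.7,0,0],[30.4,19.7,0,0],[30.4,19.7,0,0],[30.4,19.7,0,0]],
], claw=-1, grip_force=25)

```text
t: 2.83
eef_pos: [0.4811, 0.2986, 0.2269]
ee_rot: [-3.141, -0.0, -0.446]
force: [0.6, 0.6, -0.6]
width: 0.0873
gripper_force: 0.0
```

servo_tool([
  [[0,0,0,0.12],[0,0,0,0.12],[0,0,0,0.12],[0,0,0,0.12],[0,0,0,0.12],[0,0,0,0.12],[0,0,0,0.12],[0,0,0,0.12],[0,0,0,0.12],[0,0,0,0.12]],
])

```text
t: 3.67
eef_pos: [0.4804, 0.3002, 0.2267]
ee_rot: [-3.141, 0.0, -1.652]
force: [0.7, 0.2, 0.3]
width: 0.0875
gripper_force: 0.0
```

servo_tool([
  [[0,0,0,0.1],[0,0,0,0.1],[0,0,0,0.1],[0,0,0,0.1],[0,0,0,0.1],[0,0,0,0.1],[0,0,0,0.1],[0,0,0,0.1],[0,0,0,0.1],[0,0,0,0]],
])

```text
t: 4.5
eef_pos: [0.4804, 0.3002, 0.2267]
ee_rot: [3.142, 0.0, -2.55]
force: [-0.3, -0.5, -0.2]
width: 0.0878
gripper_force: 0.0
```

servo_tool([
  [[16.6,-18.1,0,0],[16.6,-18.1,0,0],[16.6,-18.1,0,0],[16.6,-18.1,0,0],[16.6,-18.1,0,0],[16.6,-18.1,0,0],[16.6,-18.1,0,0],[16.6,-18.1,0,0],[16.6,-18.1,0,0],[16.6,-18.1,0,0]],
])

```text
t: 5.33
eef_pos: [0.4442, 0.0561, 0.2268]
ee_rot: [-3.142, 0.001, -2.542]
force: [0.8, -0.1, 0.4]
width: 0.0874
gripper_force: 0.0
```

servo_tool([
  [[16.6,-18.1,0,0],[16.6,-18.1,0,0],[16.6,-18.1,0,0],[16.6,-18.1,0,0],[16.6,-18.1,0,0],[16.6,-18.1,0,0],[16.6,-18.1,0,0],[16.6,-18.1,0,0],[16.6,-18.1,0,0],[16.6,-18.1,0,0]],
])

```text
t: 6.17
eef_pos: [0.4084, -0.1869, 0.2269]
ee_rot: [-3.141, 0.001, -2.542]
force: [-0.4, -0.3, 0.1]
width: 0.0874
gripper_force: 0.0
```

```bash
cat > w.py <<'E'
import sys
from h import *
# w.py name x y yaw : refine pose with the wrist camera
n,x,y,a=sys.argv[1],*map(float,sys.argv[2:5]); z0=float(sys.argv[5]) if len(sys.argv)>5 else 0
img=eyes.grab_frame('wrist'); save('w_'+n+str(int(telemetry.get_state()['t']*10)),img)
uv=proj('wrist',[x,y,z0+.02])[0]; print('expect',uv.round())
for m in trace('wrist',n):
    v,u=np.nonzero(m['mask']); print(round(m['conf'],2),u.mean().round(),v.mean().round(),len(u),u.min(),u.max(),v.min(),v.max(),img[m['mask']].mean(0).round())
    if np.hypot(u.mean()-uv[0],v.mean()-uv[1])<90:
        p,e=fit('wrist',n,m['mask'],(x,y),[a],z0); print('fit',p.round(4),round(e,3))
E
sleep 0; python3 w.py round_pot .4075 -.185 0; python3 w.py square_pot .3475 -.284 -.2
```

```text
expect [326. 211.]
0.86 325.0 212.0 3585 292 358 178 246 [134. 128. 119.]
fit [ 0.4066 -0.1852  0.0432] 0.026
0.84 189.0 193.0 4190 150 228 160 229 [38. 87. 46.]
0.81 400.0 114.0 4254 363 436 77 151 [39. 88. 47.]
expect [271.  94.]
0.78 270.0 93.0 4772 225 315 44 140 [128. 124. 115.]
fit [ 0.3475 -0.2801 -0.2271] 0.058
0.59 389.0 307.0 2357 363 419 278 331 [90. 86. 82.]
```

```bash
ls pics
python3 - <<'E'
import cv2,glob
f=glob.glob('pics/w_square_pot*.png')[0]
a=cv2.imread(f); cv2.imwrite('pics/crop1.png',cv2.resize(a[40:340,120:460],None,fx=1.8,fy=1.8))
E
```

```text
scene0.png
top0.png
top0c.png
w_round_pot62.png
w_square_pot63.png
```

View pics/crop1.png

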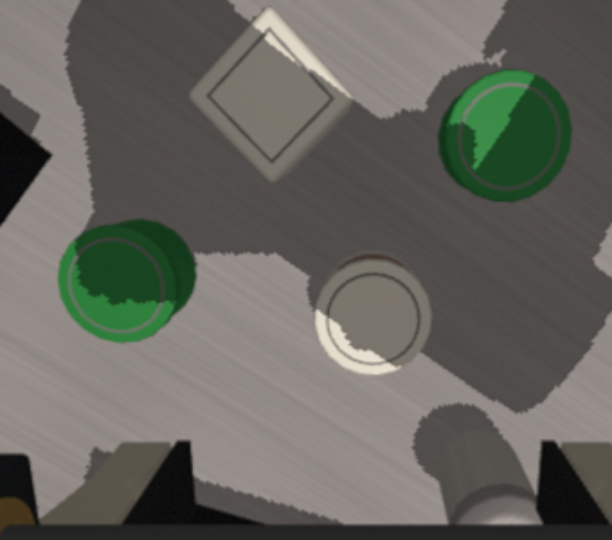

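White pot at wrist pixel (327,216), green look-alikes at (189,193) and (400,114), square pot at (271,93). The choice is confirmed, so I'll descend and grip.

servo_tool([
  [[0,0.2,25,0],[0,0.2,25,0],[0,0.2,25,0],[0,0.2,25,0],[0,0.2,25,0],[0,0.2,25,0],[0,0.2,20,0],[0,0.2,20,0],[0,0.2,15,0],[0,0.2,10,0]],
])

```text
t: 7.2
eef_pos: [0.4073, -0.1831, 0.0102]
ee_rot: [3.141, -0.001, -2.543]
force: [-0.4, -0.2, -0.2]
width: 0.0877
gripper_force: 0.0
```

servo_tool([
  [[0,0,0,0],[0,0,0,0],[0,0,0,0],[0,0,0,0],[0,0,0,0],[0,0,0,0],[0,0,0,0],[0,0,0,0],[0,0,0,0],[0,0,0,0]],
], claw=1)

```text
t: 8.03
eef_pos: [0.4083, -0.184, 0.0124]
ee_rot: [-3.141, 0.001, -2.546]
force: [-0.9, 3.4, 7.2]
width: 0.0594
gripper_force: 25.0
```

servo_tool([
  [[0,0,10,0],[0,0,-25,0.04],[0,0,-25,0.04],[0,0,-25,0.04],[0,0,-25,0.04],[0,0,-25,0.04],[0,0,-25,0.04],[0,0,-25,0.04],[0,0,-25,0.04],[0,0,0,0]],
])

```text
t: 8.87
eef_pos: [0.4099, -0.1847, 0.2065]
ee_rot: [-3.138, 0.007, -2.868]
force: [0.6, -0.7, -0.2]
width: 0.0591
gripper_force: 25.0
```

servo_tool([
  [[-30,-4.5,0,0],[-30,-4.5,0,0],[-30,-4.5,0,0],[-30,-4.5,0,0],[-30,-4.5,0,0],[-30,-4.5,0,0],[-30,-4.5,0,0],[-30,-4.5,0,0],[-30,-4.4,0,0],[0,0,0,0]],
])

```text
t: 9.7
eef_pos: [0.6822, -0.1488, 0.199]
ee_rot: [-3.142, -0.001, -2.865]
force: [-0.1, -0.6, -2.2]
width: 0.0593
gripper_force: 25.0
```

```bash
python3 w.py shallow_pan .6455 -.1594 .273
python3 - <<'E'
from h import *
s=telemetry.get_state(); print({k:np.round(s[k],4).tolist() for k in ('t','eef_pos','ee_rot','force','width')})
a=eyes.grab_frame('scene'); 
m=[x for x in trace('scene','shallow_pan')]
for x in m:
  v,u=np.nonzero(x['mask']);print(x['conf'],u.mean(),v.mean(),len(u))
save('s1',a)
uv=proj('scene',[s['eef_pos']])[0].astype(int);print(uv)
cv2.imwrite('pics/s1c.png',cv2.resize(a[uv[1]-120:uv[1]+140,uv[0]-150:uv[0]+150,::-1],None,fx=2,fy=2))
E
```

```text
expect [321. 176.]
0.73 324.0 159.0 44470 211 439 56 287 [33. 33. 35.]
fit [ 0.6426 -0.1571  0.2721] 0.107
{'t': 9.8, 'eef_pos': [0.6785, -0.1492, 0.1995], 'ee_rot': [3.1406, -0.0027, -2.8655], 'force': [-1.2504, -0.2548, -2.4836], 'width': 0.0594}
0.89 304.26760063841107 297.0911509132825 5639
[317 242]
```

View pics/s1c.png

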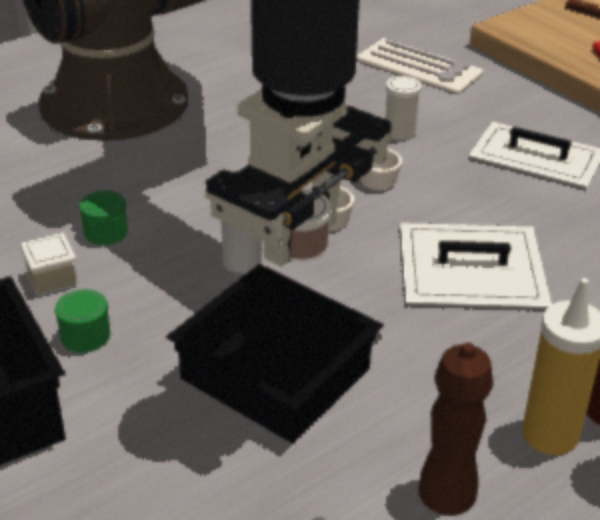

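servo_tool([
  [[0,0,25,0],[0,0,25,0],[0,0,25,0],[0,0,25,0],[0,0,25,0],[0,0,20,0],[0,0,15,0],[0,0,10,0],[0,0,8,0],[0,0,0,0]],
])

```text
t: 10.73
eef_pos: [0.6773, -0.1495, 0.0225]
ee_rot: [3.141, -0.002, -2.866]
force: [0.1, -0.0, -1.4]
width: 0.059
gripper_force: 25.0
```

servo_tool([
  [[0,0,1,0],[0,0,1,0],[0,0,1,0],[0,0,1,0],[0,0,1,0],[0,0,0,0],[0,0,0,0],[0,0,0,0],[0,0,0,0],[0,0,0,0]],
])

```text
t: 11.57
eef_pos: [0.6784, -0.1495, 0.0186]
ee_rot: [-3.142, 0.0, -2.866]
force: [0.5, 0.7, -1.4]
width: 0.0595
gripper_force: 25.0
```

servo_tool([
  [[0,0,1,0],[0,0,1,0],[0,0,1,0],[0,0,1,0],[0,0,0,0],[0,0,0,0],[0,0,0,0],[0,0,0,0],[0,0,0,0],[0,0,0,0]],
])

```text
t: 12.4
eef_pos: [0.6785, -0.1494, 0.0146]
ee_rot: [-3.142, 0.0, -2.866]
force: [0.1, 1.3, -1.2]
width: 0.0592
gripper_force: 25.0
```

servo_tool([
  [[0,0,1,0],[0,0,1,0],[0,0,1,0],[0,0,1,0],[0,0,0,0],[0,0,0,0],[0,0,0,0],[0,0,0,0],[0,0,0,0],[0,0,0,0]],
])

```text
t: 13.23
eef_pos: [0.6784, -0.1494, 0.0106]
ee_rot: [-3.142, 0.0, -2.866]
force: [-0.9, 0.4, -1.3]
width: 0.0593
gripper_force: 25.0
```

servo_tool([
  [[0,0,1,0],[0,0,1,0],[0,0,1,0],[0,0,0,0],[0,0,0,0],[0,0,0,0],[0,0,0,0],[0,0,0,0],[0,0,0,0],[0,0,0,0]],
])

```text
t: 14.07
eef_pos: [0.6785, -0.1495, 0.0076]
ee_rot: [-3.142, 0.0, -2.866]
force: [0.4, 0.3, -2.8]
width: 0.0588
gripper_force: 25.0
```

servo_tool([
  [[0,0,1,0],[0,0,0,0],[0,0,0,0],[0,0,0,0],[0,0,0,0],[0,0,0,0],[0,0,0,0],[0,0,0,0],[0,0,0,0],[0,0,0,0]],
])

```text
t: 14.9
eef_pos: [0.6784, -0.1494, 0.0066]
ee_rot: [-3.142, 0.0, -2.866]
force: [0.4, 0.1, -1.4]
width: 0.0589
gripper_force: 25.0
```

servo_tool([
  [[0,0,0,0],[0,0,0,0],[0,0,0,0],[0,0,0,0],[0,0,0,0],[0,0,0,0],[0,0,0,0],[0,0,0,0],[0,0,0,0],[0,0,0,0]],
], claw=-0.6)

```text
t: 15.73
eef_pos: [0.6784, -0.1494, 0.0065]
ee_rot: [-3.142, -0.0, -2.866]
force: [-0.0, -0.1, -0.2]
width: 0.0702
gripper_force: 0.0
```

servo_tool([
  [[0,0,-5,0],[0,0,-10,0],[0,0,-20,0],[0,0,-25,0],[0,0,-25,0],[0,0,-25,0],[0,0,-25,0],[0,0,-25,0],[0,0,-25,0],[0,0,-25,0]],
])

```text
t: 16.57
eef_pos: [0.6782, -0.1495, 0.2193]
ee_rot: [-3.141, 0.001, -2.866]
force: [0.6, 0.8, -0.3]
width: 0.0703
gripper_force: 0.0
```

```bash
python3 w.py round_pot .6785 -.1495 0 .003; python3 w.py shallow_pan .6445 -.1585 .273
python3 - <<'E'
from h import *
import glob
f=sorted(glob.glob('pics/w_shallow*'))[-1]; print(f)
print(telemetry.get_state()['eef_pos'])
E
```

```text
expect [324. 206.]
0.87 323.0 213.0 3599 290 356 178 247 [182. 176. 166.]
fit [ 0.6819 -0.1491  0.1418] 0.043
0.52 324.0 167.0 38642 218 430 66 281 [29. 28. 30.]
fit [ 0.6976 -0.0853 -0.774 ] 0.904
expect [323. 171.]
0.59 326.0 162.0 38499 221 432 62 277 [29. 29. 30.]
fit [ 0.6442 -0.1559  0.2718] 0.131
pics/w_shallow_pan97.png
[ 0.67875784 -0.14940489  0.21862687]
```

```bash
ls -t pics|head -2
python3 - <<'E'
from h import *
a=cv2.imread('pics/'+sorted(__import__('os').listdir('pics'),key=lambda f:__import__('os').path.getmtime('pics/'+f))[-1])
P=lambda p:[proj('wrist',[[p[0]+x*np.cos(p[2])-y*np.sin(p[2]),p[1]+x*np.sin(p[2])+y*np.cos(p[2]),.065]for x,y,_ in rect(w,h,0)]).astype(int) for w,h in((.176,.162),(.152,.138))]
b=cv2.convertScaleAbs(a,alpha=1.5,beta=40)
for p,c in (((.6455,-.1594,.273),(0,0,255)),((.6445,-.157,.273),(0,255,0))):
  for q in P(p): cv2.polylines(b,[q],True,c,1)
cv2.imwrite('pics/ov1.png',cv2.resize(b[40:340,180:480],None,fx=1.9,fy=1.9))
E
```

```text
w_shallow_pan167.png
w_round_pot166.png
```

View pics/ov1.png

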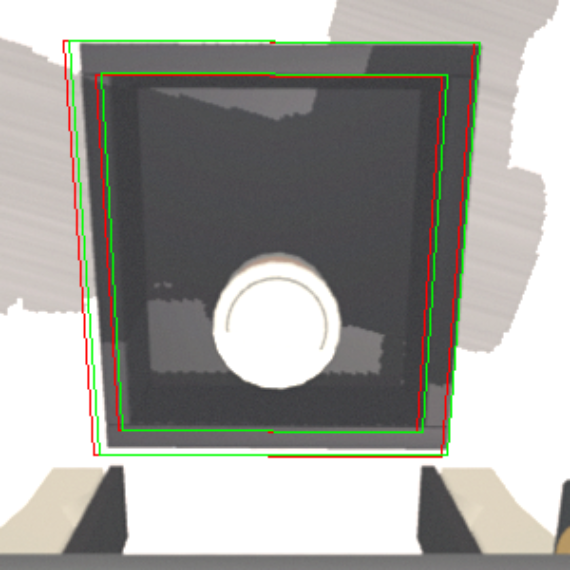

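Run:
```python
from h import *
a=cv2.imread('pics/w_shallow_pan167.png')
q=np.array([(82,45),(478,45),(445,447),(107,447)])/1.9+[180,40]
w=back('wrist',q,.065); print(w.round(4)); print(w.mean(0),[np.linalg.norm(w[i]-w[i-1]).round(4) for i in range(4)])
print(a[150,215:240].mean(1).round(), a[150,405:432].mean(1).round())
print(a[265:285,320].mean(1).round(), a[55:90,320].mean(1).round())
```

```text
[[ 0.5818 -0.2539  0.065 ]
 [ 0.539  -0.1034  0.065 ]
 [ 0.7036 -0.0576  0.065 ]
 [ 0.7466 -0.2085  0.065 ]]
[ 0.64272193 -0.15584429  0.065     ] [np.float64(0.1709), np.float64(0.1564), np.float64(0.1709), np.float64(0.1569)]
[104. 105. 105. 105. 105. 104. 104. 104. 104. 104. 104. 103.  68.  27.
  23.  22.  23.  25.  23.  25.  25.  25.  24.  25.  24.] [ 14.  16.  15.  18.  17.  17.  19.  24.  24.  22.  25.  23.  24.  22.
  25.  24.  23.  22.  24.  22.  32.  88. 105. 105. 105. 105. 104.]
[ 44.  46.  46.  47.  45.  46.  45.  43.  42.  39.  54. 138. 185. 190.
 189. 191. 193. 192. 193. 195.] [191. 189. 191. 189. 189. 189. 188. 134.  67.  44.  45.  47.  45.  45.
  47.  47.  46.  46.  48.  47.  49.  48.  48.  39.  27.  16.  18.  18.
  17.  18.  18.  33.  49.  54.  54.]
```

servo_tool([
  [[35.5,-3.9,0,0],[35.5,-3.9,0,0],[35.5,-3.9,0,0],[35.5,-3.9,0,0],[35.5,-3.9,0,0],[35.5,-3.9,0,0],[35.5,-3.9,0,0],[35.5,-3.9,0,0],[35.5,-3.9,0,0],[35.5,-3.9,0,0]],
], claw=-1)

```text
t: 17.6
eef_pos: [0.3451, -0.2837, 0.216]
ee_rot: [3.141, -0.001, -2.866]
force: [0.7, -0.3, 0.9]
width: 0.0874
gripper_force: 0.0
```

servo_tool([
  [[0,0,0,0.07],[0,0,0,0.07],[0,0,0,0.07],[0,0,0,0.07],[0,0,0,0.07],[0,0,0,0.07],[0,0,0,0.07],[0,0,0,0],[0,0,0,0],[0,0,0,0]],
])

```text
t: 18.43
eef_pos: [0.3472, -0.2836, 0.2163]
ee_rot: [3.141, -0.001, 2.93]
force: [-0.0, -0.4, -0.5]
width: 0.0876
gripper_force: 0.0
```

```bash
python3 w.py square_pot .3475 -.283 -.22
```

```text
expect [323. 211.]
0.79 323.0 213.0 4046 292 355 180 246 [113. 108. 100.]
fit [ 0.3463 -0.2817 -0.1848] 0.078
```

servo_tool([
  [[0,0,25,0],[0,0,25,0],[0,0,25,0],[0,0,25,0],[0,0,25,0],[0,0,25,0],[0,0,25,0],[0,0,15,0],[0,0,12,0],[0,0,0,0]],
])

```text
t: 19.37
eef_pos: [0.3458, -0.2832, 0.0124]
ee_rot: [3.141, -0.004, 2.928]
force: [-0.4, -0.7, 0.2]
width: 0.0878
gripper_force: 0.0
```

servo_tool([
  [[0,0,0,0],[0,0,0,0],[0,0,0,0],[0,0,0,0],[0,0,0,0],[0,0,0,0],[0,0,0,0],[0,0,0,0],[0,0,0,0],[0,0,0,0]],
], claw=1)

```text
t: 20.2
eef_pos: [0.3479, -0.2837, 0.0152]
ee_rot: [-3.141, 0.001, 2.928]
force: [-0.6, 1.3, 6.8]
width: 0.0556
gripper_force: 25.0
```

servo_tool([
  [[0,0,-10,0],[0,0,-20,0],[0,0,-20,0],[0,0,-20,0],[0,0,-20,0],[0,0,-20,0],[0,0,-20,0],[0,0,-20,0],[0,0,-10,0],[0,0,0,0]],
])

```text
t: 21.03
eef_pos: [0.3486, -0.2841, 0.1769]
ee_rot: [-3.141, 0.004, 2.928]
force: [-0.0, -0.5, -2.0]
width: 0.0559
gripper_force: 25.0
```

servo_tool([
  [[0,0,0,-0.05],[0,0,0,-0.05],[0,0,0,-0.05],[0,0,0,-0.05],[0,0,0,-0.05],[0,0,0,-0.05],[0,0,0,-0.05],[0,0,0,-0.05],[0,0,0,-0.05],[0,0,0,-0.04]],
])

```text
t: 21.87
eef_pos: [0.3467, -0.2833, 0.1733]
ee_rot: [3.14, -0.001, -2.863]
force: [-0.3, -0.7, -1.5]
width: 0.0559
gripper_force: 25.0
```

servo_tool([
  [[-31.4,4.6,0,0],[-31.4,4.6,0,0],[-31.4,4.6,0,0],[-31.4,4.6,0,0],[-31.4,4.6,0,0],[-31.4,4.6,0,0],[-31.4,4.6,0,0],[-31.4,4.6,0,0],[-31.4,4.6,0,0],[0,0,0,0]],
])

```text
t: 22.7
eef_pos: [0.612, -0.1647, 0.1721]
ee_rot: [3.142, -0.001, -2.864]
force: [0.1, -1.1, -0.1]
width: 0.0556
gripper_force: 25.0
```

servo_tool([
  [[0,0,0,0],[0,0,20,0],[0,0,20,0],[0,0,20,0],[0,0,15,0],[0,0,10,0],[0,0,5,0],[0,0,0,0],[0,0,0,0],[0,0,0,0]],
])

```text
t: 23.53
eef_pos: [0.6087, -0.167, 0.0856]
ee_rot: [-3.141, 0.002, -2.866]
force: [0.3, 0.6, -0.8]
width: 0.056
gripper_force: 25.0
```

servo_tool([
  [[0,0,12,0],[0,0,12,0],[0,0,12,0],[0,0,10,0],[0,0,6,0],[0,0,5,0],[0,0,3,0],[0,0,3,0],[0,0,1,0],[0,0,0,0]],
])

```text
t: 24.37
eef_pos: [0.6082, -0.1669, 0.0206]
ee_rot: [-3.142, 0.0, -2.866]
force: [-0.3, -0.1, -0.7]
width: 0.0557
gripper_force: 25.0
```

servo_tool([
  [[0,0,1,0],[0,0,1,0],[0,0,0.5,0],[0,0,0.5,0],[0,0,0.5,0],[0,0,0,0],[0,0,0,0],[0,0,0,0],[0,0,0,0],[0,0,0,0]],
])

```text
t: 25.2
eef_pos: [0.6082, -0.1669, 0.0182]
ee_rot: [-3.141, 0.001, -2.866]
force: [-4.0, 0.8, 7.2]
width: 0.0559
gripper_force: 25.0
```

Contact. Release and lift.

servo_tool([
  [[0,0,0,0],[0,0,0,0],[0,0,0,0],[0,0,0,0],[0,0,0,0],[0,0,0,0],[0,0,0,0],[0,0,0,0],[0,0,0,0],[0,0,0,0]],
], claw=-0.55)

```text
t: 26.03
eef_pos: [0.6081, -0.1669, 0.017]
ee_rot: [-3.142, -0.0, -2.866]
force: [-0.3, -0.3, -0.0]
width: 0.0682
gripper_force: 0.0
```

servo_tool([
  [[0,0,-5,0],[0,0,-10,0],[0,0,-20,0],[0,0,-25,0],[0,0,-25,0],[0,0,-25,0],[0,0,-25,0],[0,0,-25,0],[0,0,-25,0],[0,0,-25,0]],
])

```text
t: 26.87
eef_pos: [0.6078, -0.1669, 0.2297]
ee_rot: [-3.141, 0.001, -2.866]
force: [0.6, -0.6, -0.1]
width: 0.0678
gripper_force: 0.0
```

Run:
```python
from h import *
for c in ('scene','wrist'):
  a=eyes.grab_frame(c); save(c+'2',a)
  uv=proj(c,[.644,-.157,.03])[0].astype(int)
  b=a[max(0,uv[1]-100):uv[1]+110,max(0,uv[0]-130):uv[0]+130] if c=='scene' else a[30:350,130:530]
  save(c+'2c',cv2.convertScaleAbs(cv2.resize(b,(400,320)),alpha=1.3,beta=20))
x=np.hstack([cv2.imread('pics/scene2c.png'),cv2.imread('pics/wrist2c.png')]);cv2.imwrite('pics/both2.png',x)
```

```text
(no output)
```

View pics/both2.png

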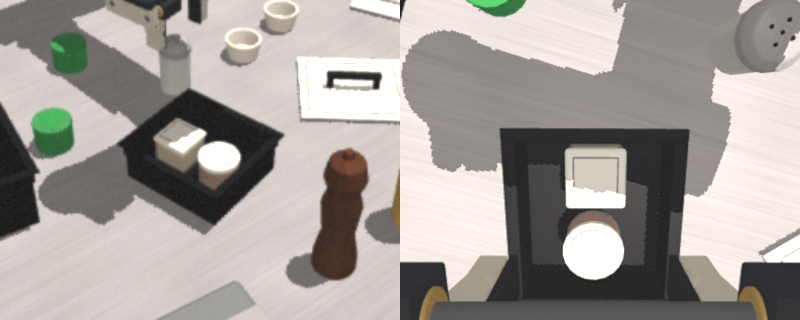

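Both low pots stand upright side by side in the pan (tan and brown, left panel around (180,140) and (218,165)). Next is the tall pot.

servo_tool([
  [[0,0,0,-0.116],[0,0,0,-0.116],[0,0,0,-0.116],[0,0,0,-0.116],[0,0,0,-0.116],[0,0,0,-0.116],[0,0,0,-0.116],[0,0,0,-0.116],[0,0,0,-0.116],[0,0,0,-0.116]],
], claw=-1)

```text
t: 27.8
eef_pos: [0.6078, -0.1668, 0.2276]
ee_rot: [-3.141, 0.0, -1.7]
force: [-0.2, -0.2, 0.0]
width: 0.0878
gripper_force: 0.0
```

servo_tool([
  [[-26.7,20.5,0,0],[-26.7,20.5,0,0],[-26.7,20.5,0,0],[-26.7,20.5,0,0],[-26.7,20.5,0,0],[-26.7,20.5,0,0],[-26.7,20.5,0,0],[-26.7,20.5,0,0],[-26.7,20.5,0,0],[-26.7,20.5,0,0]],
])

```text
t: 28.63
eef_pos: [0.4397, 0.1263, 0.2277]
ee_rot: [-3.141, 0.001, -1.706]
force: [0.4, 1.2, -0.0]
width: 0.0874
gripper_force: 0.0
```

servo_tool([
  [[-26.7,20.5,0,0],[-26.7,20.5,0,0],[-26.7,20.5,0,0],[-26.7,20.5,0,0],[-26.7,20.5,0,0],[-26.7,20.5,0,0],[0,0,0,0],[0,0,0,0],[0,0,0,0],[0,0,0,0]],
])

```text
t: 29.47
eef_pos: [0.3408, 0.2998, 0.2272]
ee_rot: [-3.142, 0.0, -1.707]
force: [-0.2, -0.4, -0.8]
width: 0.0877
gripper_force: 0.0
```

```bash
python3 w.py tall_pot .341 .300 0
```

```text
expect [322. 208.]
0.79 325.0 222.0 3587 294 356 184 258 [165. 160. 148.]
fit [0.3395 0.3032 0.1453] 0.036
```

servo_tool([
  [[-1,0,25,0],[0,0,25,0],[0,0,25,0],[0,0,25,0],[0,0,25,0],[0,0,25,0],[0,0,15,0],[0,0,12,0],[0,0,5,0],[0,0,0,0]],
])

```text
t: 30.4
eef_pos: [0.3408, 0.3004, 0.0441]
ee_rot: [3.141, -0.002, -1.707]
force: [0.5, -0.1, 0.0]
width: 0.0876
gripper_force: 0.0
```

servo_tool([
  [[0,0,0,0],[0,0,0,0],[0,0,0,0],[0,0,0,0],[0,0,0,0],[0,0,0,0],[0,0,0,0],[0,0,0,0],[0,0,0,0],[0,0,0,0]],
], claw=1)

```text
t: 31.23
eef_pos: [0.3408, 0.3019, 0.0453]
ee_rot: [-3.141, 0.0, -1.705]
force: [-2.4, 0.2, 6.0]
width: 0.0508
gripper_force: 25.0
```

servo_tool([
  [[0,0,-10,0],[0,0,-22,0],[0,0,-22,0],[0,0,-22,0],[0,0,-22,0],[0,0,-22,0],[0,0,-22,0],[0,0,-22,0],[0,0,-10,0],[0,0,0,0]],
])

```text
t: 32.07
eef_pos: [0.3413, 0.3025, 0.2208]
ee_rot: [-3.14, 0.003, -1.706]
force: [0.1, 0.2, -0.8]
width: 0.051
gripper_force: 25.0
```

servo_tool([
  [[27.6,-19.8,0,0],[27.6,-19.8,0,0],[27.6,-19.8,0,0],[27.6,-19.8,0,0],[27.6,-19.8,0,0],[27.6,-19.8,0,0],[27.6,-19.8,0,0],[27.6,-19.8,0,0],[27.6,-19.8,0,0],[27.6,-19.8,0,0]],
])

```text
t: 32.9
eef_pos: [0.4994, -0.0004, 0.217]
ee_rot: [3.139, -0.001, -1.706]
force: [-0.1, 0.5, -0.9]
width: 0.0509
gripper_force: 25.0
```

servo_tool([
  [[28,-4.6,0,0],[28,-4.6,0,0],[28,-4.6,0,0],[28,-4.6,0,0],[28,-4.6,0,0],[28,-4.6,0,0],[28,-4.6,0,0],[28,-4.6,0,0],[28,-4.6,0,0],[28,-4.6,0,0]],
])

```text
t: 33.73
eef_pos: [0.5067, -0.2833, 0.2166]
ee_rot: [3.139, 0.001, -1.706]
force: [1.1, 0.1, -1.0]
width: 0.0513
gripper_force: 25.0
```

servo_tool([
  [[28,-4.6,0,0],[28,-4.6,0,0],[28,-4.6,0,0],[28,-4.6,0,0],[28,-4.6,0,0],[0,0,0,0],[0,0,0,0],[0,0,0,0],[0,0,0,0],[0,0,0,0]],
])

```text
t: 34.57
eef_pos: [0.5117, -0.423, 0.2187]
ee_rot: [3.141, 0.0, -1.705]
force: [0.8, -0.5, -1.4]
width: 0.051
gripper_force: 25.0
```

Run:
```python
from h import *
a=eyes.grab_frame('wrist'); save('w3',a); p=(.512,-.4277,-.135)
b=cv2.convertScaleAbs(a[:,:,::-1],alpha=1.5,beta=40)
for w,h in((.176,.108),(.152,.084)):
  q=proj('wrist',[[p[0]+x*np.cos(p[2])-y*np.sin(p[2]),p[1]+x*np.sin(p[2])+y*np.cos(p[2]),.1]for x,y,_ in rect(w,h,0)]).astype(int)
  cv2.polylines(b,[q],True,(0,255,0),1)
cv2.imwrite('pics/ov3.png',cv2.resize(b,None,fx=1.2,fy=1.2))
s=telemetry.get_state();print(s['eef_pos'],s['ee_rot'])
```

```text
[ 0.51182488 -0.4230819   0.21905766] [-3.14147870e+00  1.23230156e-04 -1.70461457e+00]
```

View pics/ov3.png

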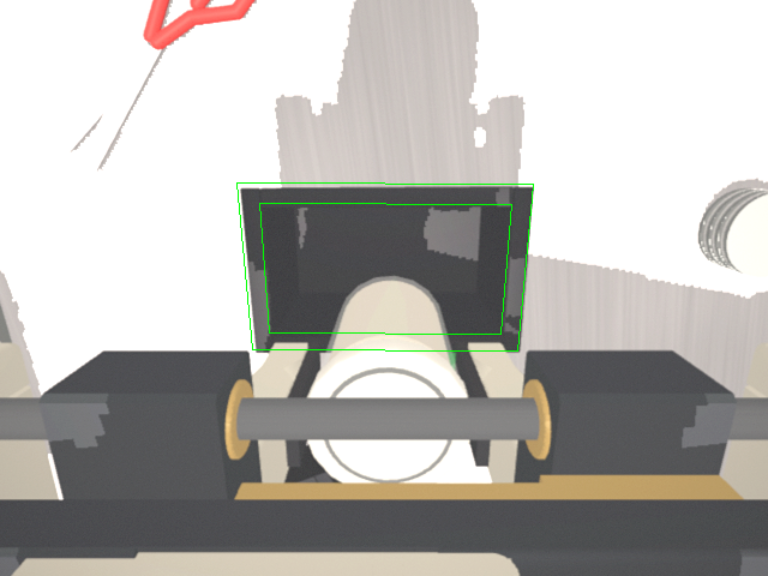

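servo_tool([
  [[4.7,-0.6,0,0],[0,0,25,0],[0,0,25,0],[0,0,25,0],[0,0,25,0],[0,0,25,0],[0,0,20,0],[0,0,13,0],[0,0,7,0],[0,0,0,0]],
])

```text
t: 35.45
eef_pos: [0.5109, -0.4282, 0.0525]
ee_rot: [3.139, 0.001, -1.706]
force: [-0.6, 0.6, -1.0]
width: 0.0509
gripper_force: 25.0
```

servo_tool([
  [[0,0,1,0],[0,0,1,0],[0,0,1,0],[0,0,0.5,0],[0,0,0.5,0],[0,0,0.5,0],[0,0,0,0],[0,0,0,0],[0,0,0,0],[0,0,0,0]],
])

```text
t: 36.28
eef_pos: [0.5116, -0.4288, 0.0496]
ee_rot: [-3.142, -0.0, -1.706]
force: [0.3, -0.3, -1.5]
width: 0.0513
gripper_force: 25.0
```

servo_tool([
  [[0,0,0.5,0],[0,0,0.5,0],[0,0,0.5,0],[0,0,0.5,0],[0,0,0,0],[0,0,0,0],[0,0,0,0],[0,0,0,0],[0,0,0,0],[0,0,0,0]],
])

```text
t: 37.12
eef_pos: [0.5116, -0.429, 0.0484]
ee_rot: [-3.141, -0.001, -1.706]
force: [-1.6, 0.4, 4.6]
width: 0.0511
gripper_force: 25.0
```

servo_tool([
  [[0,0,0,0],[0,0,0,0],[0,0,0,0],[0,0,0,0],[0,0,0,0],[0,0,0,0],[0,0,0,0],[0,0,0,0],[0,0,0,0],[0,0,0,0]],
], claw=-0.5)

```text
t: 37.95
eef_pos: [0.5116, -0.4287, 0.0476]
ee_rot: [-3.142, -0.0, -1.706]
force: [0.5, 0.4, -0.0]
width: 0.0656
gripper_force: 0.0
```

servo_tool([
  [[0,0,-5,0],[0,0,-15,0],[0,0,-22,0],[0,0,-25,0],[0,0,-25,0],[0,0,-25,0],[0,0,-25,0],[0,0,-25,0],[0,0,-10,0],[0,0,0,0]],
])

```text
t: 38.78
eef_pos: [0.5128, -0.4296, 0.2285]
ee_rot: [-3.136, -0.002, -1.706]
force: [0.7, -0.4, -0.0]
width: 0.0655
gripper_force: 0.0
```

servo_tool([
  [[0,0,0,0.06],[0,0,0,0.06],[0,0,0,0.06],[0,0,0,0.06],[0,0,0,0.06],[0,0,0,0.06],[0,0,0,0.06],[0,0,0,0.06],[0,0,0,0.06],[0,0,0,0]],
], claw=-0.3)

```text
t: 39.62
eef_pos: [0.5111, -0.4284, 0.2233]
ee_rot: [3.14, -0.0, -2.249]
force: [0.3, -0.5, 0.1]
width: 0.0572
gripper_force: 0.0
```

```bash
cat > to.py <<'E'
import sys
from h import *
x,y=map(float,sys.argv[1:3]); s=telemetry.get_state(); p=s['eef_pos']; a=s['ee_rot'][2]; dx,dy=x-p[0],y-p[1]
print('pos',np.round(p,4),'yaw',round(a,3),'tool shift mm',np.round([1e3*(dx*np.cos(a)+dy*np.sin(a)),1e3*(dx*np.sin(a)-dy*np.cos(a))],1))
E
python3 to.py .642 .153
python3 - <<'E'
from h import *
for n in ('tall_pot',):
  a=eyes.grab_frame('scene'); uv=proj('scene',[.512,-.428,.08])[0].astype(int)
  t=eyes.grab_frame('top'); vv=proj('top',[.512,-.428,.08])[0].astype(int)
  A=cv2.resize(a[uv[1]-60:uv[1]+60,uv[0]-75:uv[0]+75],(400,320)); B=cv2.resize(t[vv[1]-60:vv[1]+60,vv[0]-75:vv[0]+75],(400,320))
  save('deep4',cv2.convertScaleAbs(np.hstack([A,B]),alpha=1.4,beta=20))
E
```

```text
pos [ 0.5111 -0.4284  0.2233] yaw -2.249 tool shift mm [-534.9  262.6]
```

View pics/deep4.png

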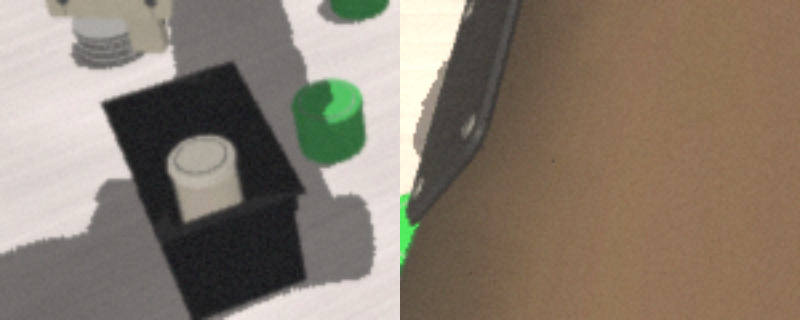

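The tall pot stands upright in the deep pan (left panel, (203,180)). Now the wide lid.

servo_tool([
  [[-29.7,14.6,0,0],[-29.7,14.6,0,0],[-29.7,14.6,0,0],[-29.7,14.6,0,0],[-29.7,14.6,0,0],[-29.7,14.6,0,0],[-29.7,14.6,0,0],[-29.7,14.6,0,0],[-29.7,14.6,0,0],[-29.7,14.6,0,0]],
])

```text
t: 40.55
eef_pos: [0.5831, -0.104, 0.2244]
ee_rot: [3.141, 0.0, -2.244]
force: [0.3, -1.0, 0.1]
width: 0.057
gripper_force: 0.0
```

servo_tool([
  [[-29.7,14.6,0,0],[-29.7,14.6,0,0],[-29.7,14.6,0,0],[-29.7,14.6,0,0],[-29.7,14.6,0,0],[-29.7,14.6,0,0],[-29.7,14.6,0,0],[-29.7,14.6,0,0],[0,0,0,0],[0,0,0,0]],
])

```text
t: 41.38
eef_pos: [0.6403, 0.1546, 0.2235]
ee_rot: [3.141, -0.001, -2.242]
force: [0.4, 0.4, -0.7]
width: 0.0567
gripper_force: 0.0
```

```bash
python3 to.py .642 .153; python3 w.py wide_lid .642 .153 .89
python3 - <<'E'
from h import *
import glob
f=sorted(glob.glob('pics/w_wide*'))[-1]; a=cv2.imread(f)
b=a.copy()
p=(.642,.153,.89)
for w,h,z in((.176,.162,.009),(.09,.014,.039)):
  q=proj('wrist',[[p[0]+x*np.cos(p[2])-y*np.sin(p[2]),p[1]+x*np.sin(p[2])+y*np.cos(p[2]),z]for x,y,_ in rect(w,h,0)]).astype(int)
  cv2.polylines(b,[q],True,(0,0,255),1)
cv2.imwrite('pics/ov5.png',b)
E
```

```text
pos [0.6403 0.1546 0.2235] yaw -2.242 tool shift mm [ 0.2 -2.4]
expect [320. 210.]
0.82 322.0 201.0 27914 237 409 115 290 [161. 154. 142.]
fit [0.6414 0.1544 0.8834] 0.014
```

View pics/ov5.png

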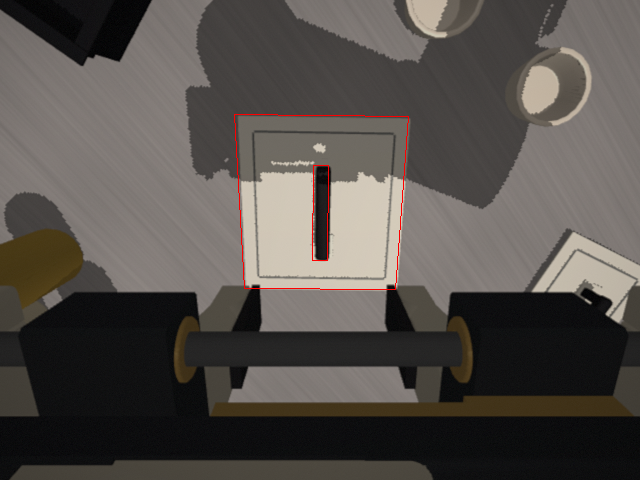

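The overlay matches the lid plate, and the bar is at (321,213). Descend and grip.

servo_tool([
  [[0.5,-0.5,25,0.012],[0,0,25,0],[0,0,25,0],[0,0,25,0],[0,0,25,0],[0,0,25,0],[0,0,25,0],[0,0,18,0],[0,0,8,0],[0,0,4,0]],
])

```text
t: 42.32
eef_pos: [0.6399, 0.1507, 0.0184]
ee_rot: [3.141, -0.002, -2.259]
force: [0.1, -0.3, 0.0]
width: 0.0572
gripper_force: 0.0
```

servo_tool([
  [[0,0,0,0],[0,0,0,0],[0,0,0,0],[0,0,0,0],[0,0,0,0],[0,0,0,0],[0,0,0,0],[0,0,0,0],[0,0,0,0],[0,0,0,0]],
], claw=1, grip_force=45)

```text
t: 43.15
eef_pos: [0.6406, 0.1524, 0.0199]
ee_rot: [-3.142, 0.0, -2.258]
force: [-2.1, 1.3, 4.0]
width: 0.0135
gripper_force: 45.0
```

servo_tool([
  [[0,0,-10,0],[0,0,-20,0],[0,0,-20,0],[0,0,-20,0],[0,0,-20,0],[0,0,-20,0],[0,0,-20,0],[0,0,-20,0],[0,0,-20,0],[0,0,-10,0]],
])

```text
t: 43.98
eef_pos: [0.6413, 0.1522, 0.2025]
ee_rot: [-3.14, 0.002, -2.258]
force: [1.3, 0.8, -1.2]
width: 0.0135
gripper_force: 45.0
```

servo_tool([
  [[0,0,0,0.061],[0,0,0,0.061],[0,0,0,0.061],[0,0,0,0.061],[0,0,0,0.061],[0,0,0,0.061],[0,0,0,0.061],[0,0,0,0.061],[0,0,0,0.061],[0,0,0,0.061]],
])

```text
t: 44.82
eef_pos: [0.6401, 0.1519, 0.1988]
ee_rot: [-3.142, -0.001, -2.871]
force: [0.2, 0.4, -2.2]
width: 0.0137
gripper_force: 45.0
```

```bash
python3 to.py .6424 -.158
```

```text
pos [0.6401 0.1519 0.1988] yaw -2.871 tool shift mm [  80.6 -299.2]
```

servo_tool([
  [[9,-33.2,0,0],[9,-33.2,0,0],[9,-33.2,0,0],[9,-33.2,0,0],[9,-33.2,0,0],[9,-33.2,0,0],[9,-33.2,0,0],[9,-33.2,0,0],[8.6,-33.6,0,0],[0,0,0,0]],
])

```text
t: 45.65
eef_pos: [0.6428, -0.1632, 0.1987]
ee_rot: [-3.141, -0.002, -2.872]
force: [0.1, 1.2, -1.9]
width: 0.0139
gripper_force: 45.0
```

servo_tool([
  [[0,0,0,0],[0,0,15,0],[0,0,20,0],[0,0,20,0],[0,0,15,0],[0,0,10,0],[0,0,5,0],[0,0,0,0],[0,0,0,0],[0,0,0,0]],
])

```text
t: 46.48
eef_pos: [0.6446, -0.1575, 0.1157]
ee_rot: [-3.141, 0.002, -2.867]
force: [-0.3, -0.3, -2.5]
width: 0.0135
gripper_force: 45.0
```

```bash
python3 to.py .6424 -.158
python3 - <<'E'
from h import *
a=eyes.grab_frame('scene'); uv=proj('scene',[.644,-.157,.1])[0].astype(int)
t=eyes.grab_frame('top'); vv=proj('top',[.644,-.157,.1])[0].astype(int)
A=cv2.resize(a[uv[1]-85:uv[1]+75,uv[0]-100:uv[0]+100],(500,400)); B=cv2.resize(t[max(0,vv[1]-80):vv[1]+80,vv[0]-60:vv[0]+60],(300,400))
save('lid6',np.hstack([A,B]))
E
```

```text
pos [ 0.6446 -0.1575  0.1157] yaw -2.867 tool shift mm [2.3 0.2]
```

View pics/lid6.png

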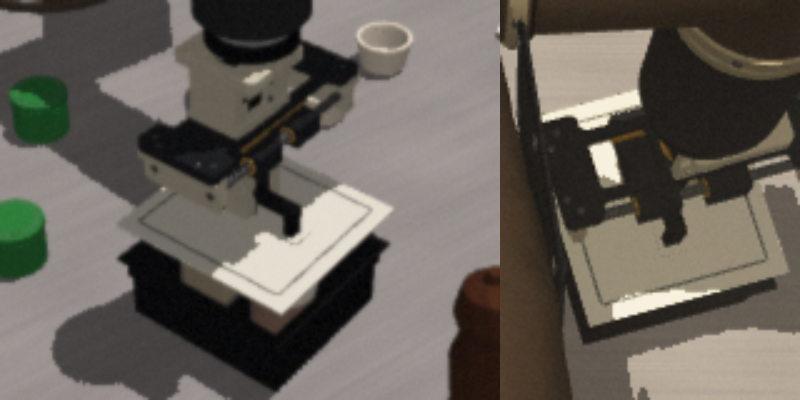

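servo_tool([
  [[1.5,0,5,0],[0,0,8,0],[0,0,6,0],[0,0,5,0],[0,0,3,0],[0,0,3,0],[0,0,2,0],[0,0,2,0],[0,0,1,0],[0,0,0,0]],
])

```text
t: 47.42
eef_pos: [0.6424, -0.1581, 0.0794]
ee_rot: [3.142, -0.0, -2.868]
force: [0.2, 0.7, -2.0]
width: 0.0136
gripper_force: 45.0
```

servo_tool([
  [[0,0,1,0],[0,0,0.5,0],[0,0,0.5,0],[0,0,0,0],[0,0,0,0],[0,0,0,0],[0,0,0,0],[0,0,0,0],[0,0,0,0],[0,0,0,0]],
])

```text
t: 48.25
eef_pos: [0.6426, -0.1581, 0.0789]
ee_rot: [-3.141, 0.001, -2.867]
force: [-2.0, 1.5, 6.1]
width: 0.0136
gripper_force: 45.0
```

servo_tool([
  [[0,0,0,0],[0,0,0,0],[0,0,0,0],[0,0,0,0],[0,0,0,0],[0,0,0,0],[0,0,0,0],[0,0,0,0],[0,0,0,0],[0,0,0,0]],
], claw=-0.3, grip_force=45)

```text
t: 49.08
eef_pos: [0.6424, -0.1581, 0.0775]
ee_rot: [3.142, -0.0, -2.868]
force: [0.3, -0.9, 0.3]
width: 0.0569
gripper_force: 0.0
```

servo_tool([
  [[0,0,-5,0],[0,0,-10,0],[0,0,-20,0],[0,0,-25,0],[0,0,-25,0],[0,0,-25,0],[0,0,-25,0],[0,0,-25,0],[0,0,0,0],[0,0,0,0]],
])

```text
t: 49.92
eef_pos: [0.6434, -0.1582, 0.2408]
ee_rot: [-3.14, 0.005, -2.868]
force: [-0.2, -0.8, -0.3]
width: 0.057
gripper_force: 0.0
```

```bash
python3 to.py .512 .416; python3 w.py wide_lid .644 -.1575 .273 .059;  python3 - <<'E'
from h import *
t=eyes.grab_frame('wrist')
a=eyes.grab_frame('scene'); uv=proj('scene',[.644,-.157,.06])[0].astype(int)
A=cv2.resize(a[uv[1]-60:uv[1]+60,uv[0]-75:uv[0]+75],(400,320)); B=cv2.resize(t[20:340,120:520],(400,320))
save('lid7',np.hstack([A,B]))
E
```

```text
pos [ 0.6434 -0.1582  0.2408] yaw -2.868 tool shift mm [-28.9 588.3]
expect [322. 221.]
0.66 323.0 206.0 33474 227 420 116 306 [142. 136. 125.]
fit [ 0.6439 -0.1554  0.2752] 0.068
```

View pics/lid7.png

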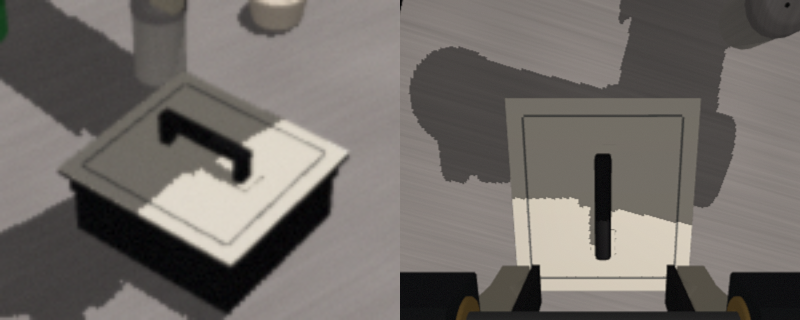

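The wide lid is flush on the pan: no black rim shows around it in the wrist view. Now the narrow lid.

servo_tool([
  [[-1.6,32.7,0,0],[-1.6,32.7,0,0],[-1.6,32.7,0,0],[-1.6,32.7,0,0],[-1.6,32.7,0,0],[-1.6,32.7,0,0],[-1.6,32.7,0,0],[-1.6,32.7,0,0],[-1.6,32.7,0,0],[-1.6,32.7,0,0]],
])

```text
t: 50.95
eef_pos: [0.5685, 0.1623, 0.2368]
ee_rot: [-3.141, -0.001, -2.868]
force: [0.5, 0.3, 0.2]
width: 0.0571
gripper_force: 0.0
```

servo_tool([
  [[-1.6,32.7,0,0],[-1.6,32.7,0,0],[-1.6,32.7,0,0],[-1.6,32.7,0,0],[-1.6,32.7,0,0],[-1.6,32.7,0,0],[-1.6,32.7,0,0],[-1.6,32.7,0,0],[0,0,0,0],[0,0,0,0]],
])

```text
t: 51.78
eef_pos: [0.51, 0.4177, 0.2359]
ee_rot: [-3.14, -0.002, -2.865]
force: [0.1, 0.6, 0.2]
width: 0.0571
gripper_force: 0.0
```

servo_tool([
  [[0,0,5,-0.06],[0,0,5,-0.06],[0,0,5,-0.06],[0,0,0,0],[0,0,0,0],[0,0,0,0],[0,0,0,0],[0,0,0,0],[0,0,0,0],[0,0,0,0]],
])

```text
t: 52.62
eef_pos: [0.511, 0.4164, 0.2228]
ee_rot: [3.141, 0.0, -2.688]
force: [-0.0, 0.9, -0.6]
width: 0.0573
gripper_force: 0.0
```

```bash
python3 w.py narrow_lid .512 .416 .455; python3 to.py .512 .416
```

```text
expect [321. 210.]
0.85 325.0 201.0 18919 267 383 115 289 [154. 148. 136.]
fit [0.5109 0.4203 0.4553] 0.01
pos [0.511  0.4164 0.2227] yaw -2.688 tool shift mm [-0.7 -0.8]
```

servo_tool([
  [[-0.7,1.4,25,0],[0,0,25,0],[0,0,25,0],[0,0,25,0],[0,0,25,0],[0,0,25,0],[0,0,25,0],[0,0,16,0],[0,0,8,0],[0,0,4,0]],
])

```text
t: 53.55
eef_pos: [0.5106, 0.4174, 0.0182]
ee_rot: [-3.141, -0.002, -2.688]
force: [0.1, 0.8, -0.9]
width: 0.0566
gripper_force: 0.0
```

servo_tool([
  [[0,0,0,0],[0,0,0,0],[0,0,0,0],[0,0,0,0],[0,0,0,0],[0,0,0,0],[0,0,0,0],[0,0,0,0],[0,0,0,0],[0,0,0,0]],
], claw=1, grip_force=45)

```text
t: 54.38
eef_pos: [0.5111, 0.4182, 0.02]
ee_rot: [3.141, 0.001, -2.688]
force: [-1.4, 0.7, 4.4]
width: 0.0133
gripper_force: 45.0
```

servo_tool([
  [[0,0,-10,0],[0,0,-24,0],[0,0,-24,0],[0,0,-24,0],[0,0,-24,0],[0,0,-24,0],[0,0,-24,0],[0,0,-24,0],[0,0,-24,0],[0,0,-10,0]],
])

```text
t: 55.22
eef_pos: [0.5118, 0.4183, 0.2356]
ee_rot: [3.14, 0.004, -2.688]
force: [-0.7, 0.1, -0.2]
width: 0.0135
gripper_force: 45.0
```

servo_tool([
  [[0,0,0,0.066],[0,0,0,0.066],[0,0,0,0.066],[0,0,0,0.066],[0,0,0,0.066],[0,0,0,0.066],[0,0,0,0.066],[0,0,0,0.066],[0,0,0,0.059],[0,0,0,0]],
])

```text
t: 56.05
eef_pos: [0.5106, 0.4175, 0.2306]
ee_rot: [-3.14, -0.001, 3.006]
force: [-0.9, -0.6, -1.4]
width: 0.0136
gripper_force: 45.0
```

```bash
python3 to.py .512 -.4277
```

```text
pos [0.5106 0.4175 0.2306] yaw 3.006 tool shift mm [-116.1 -837.1]
```

servo_tool([
  [[-4.3,-31,0,0],[-4.3,-31,0,0],[-4.3,-31,0,0],[-4.3,-31,0,0],[-4.3,-31,0,0],[-4.3,-31,0,0],[-4.3,-31,0,0],[-4.3,-31,0,0],[-4.3,-31,0,0],[-4.3,-31,0,0]],
])

```text
t: 56.88
eef_pos: [0.5118, 0.1033, 0.2313]
ee_rot: [-3.141, -0.0, 3.011]
force: [0.2, -0.6, -1.8]
width: 0.0136
gripper_force: 45.0
```

servo_tool([
  [[-4.3,-31,0,0],[-4.3,-31,0,0],[-4.3,-31,0,0],[-4.3,-31,0,0],[-4.3,-31,0,0],[-4.3,-31,0,0],[-4.3,-31,0,0],[-4.3,-31,0,0],[-4.3,-31,0,0],[-4.3,-31,0,0]],
])

```text
t: 57.72
eef_pos: [0.5132, -0.2095, 0.2313]
ee_rot: [3.141, -0.001, 3.011]
force: [0.8, -0.3, -2.6]
width: 0.0135
gripper_force: 45.0
```

servo_tool([
  [[-4.3,-31,0,0],[-4.3,-31,0,0],[-4.3,-31,0,0],[-4.3,-31,0,0],[-4.3,-31,0,0],[-4.3,-31,0,0],[-4.3,-31,0,0],[0,0,0,0],[0,0,0,0],[0,0,0,0]],
])

```text
t: 58.55
eef_pos: [0.5143, -0.427, 0.2307]
ee_rot: [3.141, -0.001, 3.009]
force: [0.4, 0.7, -2.3]
width: 0.0134
gripper_force: 45.0
```

servo_tool([
  [[0,0,10,0],[0,0,15,0],[0,0,15,0],[0,0,15,0],[0,0,10,0],[0,0,5,0],[0,0,5,0],[0,0,0,0],[0,0,0,0],[0,0,0,0]],
])

```text
t: 59.38
eef_pos: [0.5153, -0.4273, 0.1574]
ee_rot: [-3.141, 0.001, 3.009]
force: [0.6, -0.8, -1.0]
width: 0.0134
gripper_force: 45.0
```

```bash
python3 to.py .512 -.4277;  python3 - <<'E'
from h import *
t=eyes.grab_frame('wrist')
a=eyes.grab_frame('scene'); uv=proj('scene',[.512,-.428,.12])[0].astype(int)
A=cv2.resize(a[uv[1]-75:uv[1]+85,uv[0]-100:uv[0]+100],(400,320)); B=cv2.resize(t[20:340,120:520],(400,320))
save('lid8',np.hstack([A,B]))
E
```

```text
pos [ 0.5153 -0.4273  0.1574] yaw 3.009 tool shift mm [ 3.3 -0.8]
```

View pics/lid8.png

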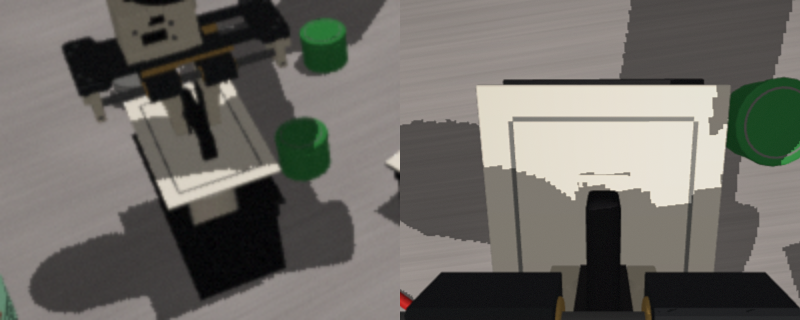

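servo_tool([
  [[3.3,-0.8,5,0],[0,0,10,0],[0,0,8,0],[0,0,6,0],[0,0,4,0],[0,0,4,0],[0,0,3,0],[0,0,1,0],[0,0,1,0],[0,0,0,0]],
])

```text
t: 60.32
eef_pos: [0.5116, -0.4275, 0.1146]
ee_rot: [-3.142, 0.0, 3.008]
force: [-0.3, 0.2, -1.3]
width: 0.0136
gripper_force: 45.0
```

servo_tool([
  [[0,0,0.5,0],[0,0,0.5,0],[0,0,0.5,0],[0,0,0,0],[0,0,0,0],[0,0,0,0],[0,0,0,0],[0,0,0,0],[0,0,0,0],[0,0,0,0]],
])

```text
t: 61.15
eef_pos: [0.5118, -0.4276, 0.114]
ee_rot: [-3.141, 0.001, 3.009]
force: [-2.0, 1.6, 5.3]
width: 0.0134
gripper_force: 45.0
```

servo_tool([
  [[0,0,0,0],[0,0,0,0],[0,0,0,0],[0,0,0,0],[0,0,0,0],[0,0,0,0],[0,0,0,0],[0,0,0,0],[0,0,0,0],[0,0,0,0]],
], claw=-0.3)

```text
t: 61.98
eef_pos: [0.5116, -0.4274, 0.1131]
ee_rot: [-3.142, 0.0, 3.008]
force: [-0.0, 1.4, 0.4]
width: 0.057
gripper_force: 0.0
```

servo_tool([
  [[0,0,-5,0],[0,0,-10,0],[0,0,-20,0],[0,0,-25,0],[0,0,-25,0],[0,0,-25,0],[0,0,-25,0],[0,0,-25,0],[0,0,0,0],[0,0,0,0]],
])

```text
t: 62.82
eef_pos: [0.5122, -0.4279, 0.2763]
ee_rot: [-3.14, 0.005, 3.008]
force: [-0.5, -0.3, -0.6]
width: 0.0573
gripper_force: 0.0
```

```bash
python3 w.py narrow_lid .512 -.4277 -.135 .094;  python3 - <<'E'
from h import *
t=eyes.grab_frame('wrist')
B=cv2.resize(t[20:340,120:520],(400,320)); save('w9',B)
E
```

```text
expect [322. 220.]
0.78 323.0 206.0 23252 259 388 112 305 [137. 132. 122.]
fit [ 0.5112 -0.426  -0.1315] 0.029
```

servo_tool([
  [[0,30,0,0],[0,30,0,0],[0,30,0,0],[0,30,0,0],[0,30,0,0],[0,30,0,0],[0,30,0,0],[0,30,0,0],[0,30,0,0],[0,30,0,0]],
])

```text
t: 63.8
eef_pos: [0.5509, -0.1287, 0.2722]
ee_rot: [-3.141, -0.002, 3.008]
force: [0.0, -0.7, -0.5]
width: 0.0569
gripper_force: 0.0
```

servo_tool([
  [[0,30,0,0],[0,30,0,0],[0,30,0,0],[0,30,0,0],[0,30,0,0],[0,30,0,0],[0,30,0,0],[0,30,0,0],[0,30,0,0],[0,0,0,0]],
])

```text
t: 64.63
eef_pos: [0.5874, 0.1415, 0.2715]
ee_rot: [-3.141, -0.002, 3.011]
force: [0.0, -1.4, -0.3]
width: 0.057
gripper_force: 0.0
```

Run:
```python
from h import *
a=eyes.grab_frame('scene'); 
t=eyes.grab_frame('top'); save('top9',t)
for n,p,z in (('wide_lid',(.644,-.1575,.273),.059),('narrow_lid',(.512,-.4277,-.135),.094)):
  for m in trace('top',n):
    print(n,m['conf'],fit('top',n,m['mask'],p[:2],[p[2]],z))
T=t[120:360,280:600]; A=a[160:400,90:410]
save('fin',np.hstack([cv2.resize(A,(400,300)),cv2.resize(T,(400,300))]))
x=cv2.imread('pics/fin.png'); y=cv2.imread('pics/w9.png'); c=np.zeros((600,800,3),np.uint8); c[:300]=x; c[300:,:375]=cv2.resize(y,(375,300)); cv2.imwrite('pics/fin.png',c)
```

```text
wide_lid 0.62 (array([ 0.64615323, -0.1591147 ,  0.27179164]), np.float64(0.018663719296455383))
narrow_lid 0.94 (array([ 0.51279917, -0.42975163, -0.13597611]), np.float64(0.023047348484396935))
```

View pics/fin.png

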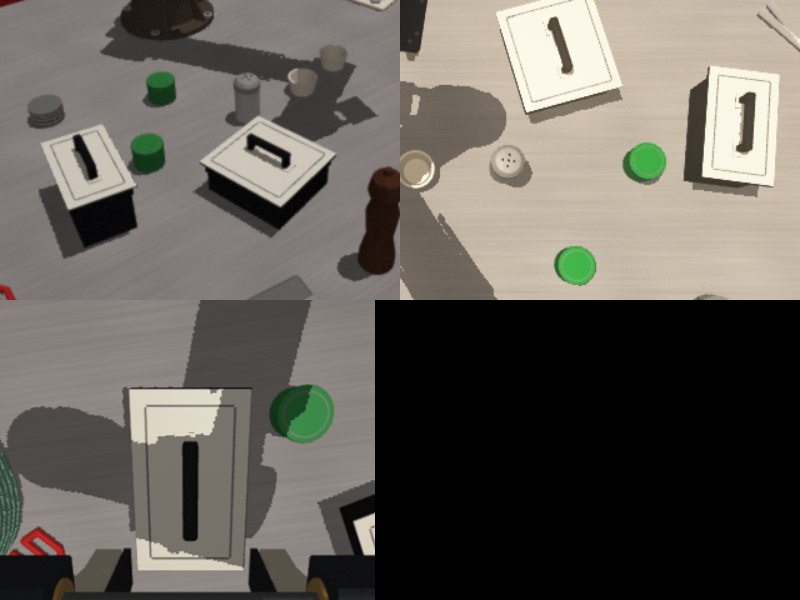

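Both lids lie flat and line up with their pans. In the same camera the wide lid is within 1 mm of its pan and the narrow lid within 3 mm. The ramekins, shaker and green pots are undisturbed.

```bash
python3 -c "
from h import *
print(ticket.job_done())"
```

```text
the job is handed in; nothing more can be done
None
```

I handed the job in at about 65 s of robot time: both low pots are in the shallow pan, the tall pot is in the deep pan, and each pan has its own lid flat on the rim, within about 1 mm (wide) and 3 mm (narrow) by camera.

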